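# Set the extension tube of a bench work rest to its mark and clamp it

### The arm

A 6-joint arm with a two-finger parallel gripper is mounted at the origin on the work surface. World frame = base frame: x ahead of the robot, y to its left, z up, the work surface at z = 0. Lengths are in m, angles in rad, forces in N, time in s.
With the tool pointing down it reaches from about 0.425 to 0.95 m from the base axis. Payload 3.5 kg.
Tool frame: the origin (TCP) lies at the very end of the fingers, on their centre line; the grasp point (between the pads) lies 19 mm behind it; z points along the fingers, y is the line along which they close (so a half turn about z gives the same grasp; the last joint's range is limited). The gripper opens to 85 mm and grips with 20 to 120 N. Pads are 22 mm wide; open, the fingers measure 114 mm over their backs; the gripper's body (76 mm by 85 mm) begins 54 mm behind the grasp point. The pads swing forward as they close: fully open they stand 13 mm farther back than shut.
Start: joints at [-1.379, 0.286, 1.577, -0, 1.279, -0.15], TCP at [0.226, -0.636, 0.231] pointing down, gripper open.
Joint ranges: [-2.77, 2.77], [-0.9, 2.22], [0.21, 2.48], [-1.53, 4.67], [0.24, 2.81], [-2.84, 2.84]. Speed limits (rad/s): [2.79, 2.79, 3.14, 3.14, 3.14, 3.14].

### API

Orientations are given as a unit quaternion [x, y, z, w].
In Python, from plant import ctrl, optics, sign_off gives the robot as it stands.
- The arm moves only by the shell command python3 -m creep 'ROWS' [FORCE]. ROWS is JSON, a list of rows, each an object of numbers: "x", "y", "z": the shift along the tool's x, y, z in mm; "rx", "ry", "rz": the turn, a rotation vector about the tool's x, y, z in degrees; "grip": the opening, from 0 (shut) to 1 (fully open). In form: [{"x": .., "y": .., "z": .., "rx": .., "ry": .., "rz": .., "grip": ..}, ...]. A call has exactly 10 rows; each row shifts and turns the commanded pose from where the row before left it, along the tool's axes as they then stand; what a row does not reach is not made up. A row lasts 1/12 s, in which the tool goes at most 41.7 mm and 7.16 degrees, less where a joint would pass 70% of its speed; a pose out of reach is approached as far as the arm can. A call with a gripper value outside its range is refused whole. The fingers move at their own pace and stop on an object; FORCE is the grip in N (left out, the last holds). Time passes only in rows, so rows that do not move let the fingers close, or fill a call up. It gives the time, the measured TCP pose, the force, the opening and the grip force at its end, in the units of the state.
- ctrl.get_state(): the state, without advancing time (a new reading comes with each control period).
- optics.read_camera(name): name is "side" or "top" or "wrist"; returns a dict with "color" (480x640x3 uint8, blue, green, red), "K" (3x3 intrinsics, pixels), "R" (3x3) and "t" (3): a world point X has camera coordinates R X + t. Camera axes: x right, y down, z forward; pixel columns grow to the right and rows downward; lengths in m; the calibration is good to about 2 mm. A picture is of the moment at which its call begins. There is no depth.
- sign_off(): hands the job in; it is judged then, once.
The state is a dict: "time": time; "qpos": joint angles; "dq": joint speeds; "joint_efforts": joint torques, N m; "eef_pos": TCP position; "tcp_rot": TCP orientation; "contact_force": force on the tool from outside, world axes, zero at the start; "wrist_torque": the same for the moment, N m; "opening": opening from 0.0 (shut) to 1.0 (fully open); "finger_force": force on a finger pad.
Only numpy, scipy, OpenCV 4.12 (cv2) and the standard library are available. Lean on these libraries where they do the work, as an engineer would, in place of code of your own. Each camera call takes 0.05 s, during which the arm holds its last target. There are 200 camera calls.

### The job

Slide the loose square aluminium tube, plain end first, into the blue sleeve of the bench work rest until the edge of its red band is level with the sleeve mouth, then flip the red cam lever over centre to clamp it there. Treat the thin tube gently: nudge it along with a light push rather than gripping or forcing it, and do not disturb the other things on the bench.

Things in the scene. Friction and masses are not known exactly. Their poses are not given: they have to be found in the camera images.
- rest: The work rest, bolted to the bench (it does not move): dark steel base plate 400 x 150 x 8 mm with a low aluminium fence and a blue square sleeve. Origin: on the bench, below the middle of the sleeve mouth. +x is the direction in which the tube slides in, +z up. The plate spans x -300 to 100, y -55 to 95 mm, its top at z = 8.
- fence (a point): Middle of the top edge of the aluminium fence's straight guiding face (x = -107.5, y = -15.5, z = 22 mm of the rest; axes as the rest's). The face looks to +y and runs along x from -215 to 0; the fence is 12 mm thick towards -y, 14 mm high over the plate. A tube flat against it lines up with the sleeve (tube axis at y = -0.5 mm of the rest).
- sleeve_mouth (a point): Middle of the mouth in the plane of the sleeve's front face (yellow strip above), 23 mm above the bench; axes as the rest's. The sleeve spans x 0 to 80, outer y -27 to 27 mm, top at z = 54 (lever lugs to 74). Passage: open at both ends, floor is the plate, 33 mm wide, 32 high, flared to about 36 wide over the first 12 mm. The cam presses through its roof only when closed.
- bar: Loose square aluminium tube, 200 mm along its x, 30 x 30 mm, 0.25 to 0.5 kg, lying askew (up to 0.2 rad) on the plate in front of the sleeve, off the fence. Origin: centre of its underside. Plain end at x = +100 goes in first, black cap at x = -100, red band from x = 18 to 30. Thin-walled: never press it with over 40 N in all. Pushed sideways low at mid-length it squares itself to the fence.
- band_edge (a point): On the tube's axis, in the plane of the red band's edge nearest the plain end (x = 30 mm on the tube, 15 mm above its underside; 70 mm from the plain end). It is to be level with the sleeve mouth, so that 70 mm are inside and the whole band stays just outside, 130 mm of tube sticking out. Sliding the tube takes 2 to 8 N, turning it flat against the fence up to 18 N.
- lever (a joint): Angle of the red cam lever, rad: about 0 open (leaning 30 degrees from upright towards the rest's +y side), 2.0 fully closed (lying over the rest's -y side, 5 degrees above level). Sprung over centre: it resists up to about 1.2 rad, needing about 5 N at the tip, and beyond that snaps shut by itself.
- lever_pivot (a point): Hinge axis of the cam lever, above the sleeve: 45 mm behind the mouth (x = 45 of the rest), 64 mm above the bench; the axis runs along the rest's x. A positive angle turns the lever from +y up and over to -y.
- lever_tip (a point): Free end of the lever's red handle, on its centre line, 87 mm from the pivot. The handle is 18 mm wide along the rest's x and 9 mm thick.
- bushing: Bystander: brass bushing, 32 mm across, 16 mm high, standing on the base plate near its +y edge. Origin: centre of its underside.
- screwdriver: Bystander: orange screwdriver on the bench behind the fence, about 110 mm off the rest's -y side. Origin: underside, below its middle.
- meter: Bystander: orange multimeter 150 x 75 x 34 mm lying on the bench. Origin: centre of its underside.
- grease: Bystander: jar 56 mm across, 75 mm high. Origin: centre of its underside.
- wrench: Bystander: steel wrench lying on the bench. Origin: underside, below its middle.
- spool: Bystander: blue spool 56 mm across, 46 mm high. Origin: centre of its underside.
- tray: Bystander: red divided tray 110 x 160 x 40 mm. Origin: centre of its underside.
Mind the look-alikes: they are no part of the job. There is more than one size of the bar; the one meant has the size given above.

How it is judged:
On the way, in this order (a step that is already met when the one before it is completed fails the run):
1. the tube is in the sleeve with the edge of its band within 4 mm of the mouth, while the lever is still open (below 0.5 rad) (x of band_edge in the frame of sleeve_mouth between -0.004 and 0.004 m and y of band_edge in the frame of sleeve_mouth between -0.006 and 0.006 m and z of band_edge in the frame of sleeve_mouth between -0.004 and 0.004 m and angle between the x axis of bar and the x axis of rest, either way round below 0.08 rad and value of joint lever below 0.5 rad), for 0.2 s.
2. the lever is closed (beyond 1.85 rad) (value of joint lever above 1.85 rad), for 0.2 s.
At the end, for the whole second after the job is handed in: The tube lies in the sleeve, plain end first, its band's edge within 4 mm of the plane of the sleeve mouth, on the sleeve's axis (6 mm sideways, 4 mm in height, 0.08 rad), at rest, and the lever is closed beyond 1.85 rad (x of band_edge in the frame of sleeve_mouth between -0.004 and 0.004 m and y of band_edge in the frame of sleeve_mouth between -0.006 and 0.006 m and z of band_edge in the frame of sleeve_mouth between -0.004 and 0.004 m and angle between the x axis of bar and the x axis of rest, either way round below 0.08 rad and value of joint lever above 1.85 rad and linear speed of bar below 0.01 m/s); the robot touches nothing.
It fails at once if the fingers press the tube with more than 40 N (contact force between the fingers and bar above 40 N).
It fails at once if a bystander on the bench (bushing, screwdriver, meter, jar, wrench, spool, tray) is moved by more than 20 mm (distance of any of bushing, screwdriver, meter, grease, wrench, spool, tray from where it was at the start of the episode above 0.02 m).
It also fails if it takes over 72 s, if anything falls off the work surface, if the arm or the gripper's body presses on something with over 40 N, if the wrist force passes 120 N, or if a joint passes its speed limit or range.

## Working session

There is one attempt and no reset: what is moved stays moved. The work goes in short steps, Python scripts to look and compute and a shell command to move; the robot and the scene stay as the last step left them, time stands still between calls to the robot, and variables do not carry over. Pictures are saved under pics/ and viewed, at most 10 in all, crops included, and the job is handed in when it is done.

```bash
ls; mkdir -p pics; cat > h.py <<'E'
import numpy as np, cv2
from plant import ctrl, optics
def ray(c,uv):
    d=np.linalg.inv(c["K"])@np.array([uv[0],uv[1],1.]); R=np.array(c["R"]); return -R.T@np.array(c["t"]), R.T@d
def onz(c,uv,z):
    o,d=ray(c,uv); return o+d*(z-o[2])/d[2]
def proj(c,X):
    p=np.array(c["K"])@(np.array(c["R"])@np.array(X)+np.array(c["t"])); return p[:2]/p[2]
E
python3 - <<'E'
from h import *
import pickle
s=ctrl.get_state(); print(s)
for n in("side","top"):
    c=optics.read_camera(n); cv2.imwrite(f"pics/{n}0.png",c["color"]); pickle.dump(c,open(n+"0.pkl","wb")); print(n,ray(c,(320,240)))
E
```

```text
pics
{'time': 0.0, 'qpos': array([-1.37897481e+00,  2.87193554e-01,  1.57818040e+00,  5.06199577e-06,
        1.27855550e+00, -1.49993924e-01]), 'dq': array([-0.00088933, -0.00082061, -0.00237198, -0.0010714 , -0.00063911,
       -0.00057058]), 'joint_efforts': array([ 7.92632709e-04, -4.05976045e+01, -2.92624015e+01, -7.11216762e-05,
        5.72275356e-03, -4.17123658e-06]), 'eef_pos': array([ 0.22616673, -0.63529512,  0.22992672]), 'tcp_rot': array([ 9.85430242e-01,  1.70076077e-01, -2.20115979e-05, -1.16819522e-03]), 'contact_force': array([ 0.71372664, -0.41359462, -0.26419212]), 'wrist_torque': array([ 0.01846417, -0.02386409, -0.06114965]), 'finger_force': 0.0, 'opening': 0.9999709116667967}
side (array([0.18464477, 0.75119579, 0.79435766]), array([ 0.30430437, -0.70342335, -0.64255547]))
top (array([0.41588835, 0.01058089, 1.27866948]), array([ 0.10581243,  0.02799473, -0.99440561]))
```

View pics/top0.png

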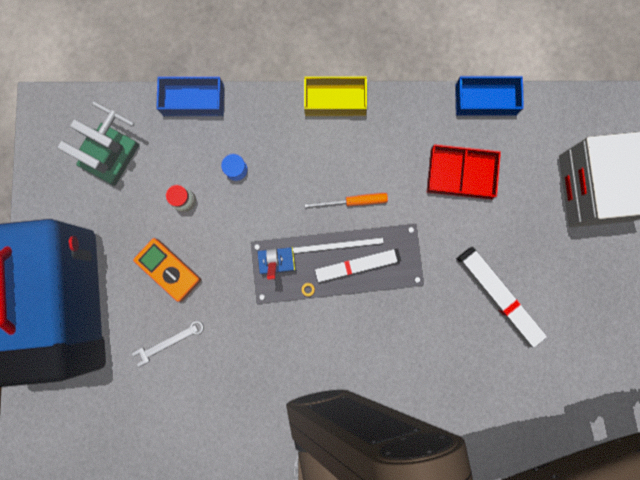

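View pics/side0.png

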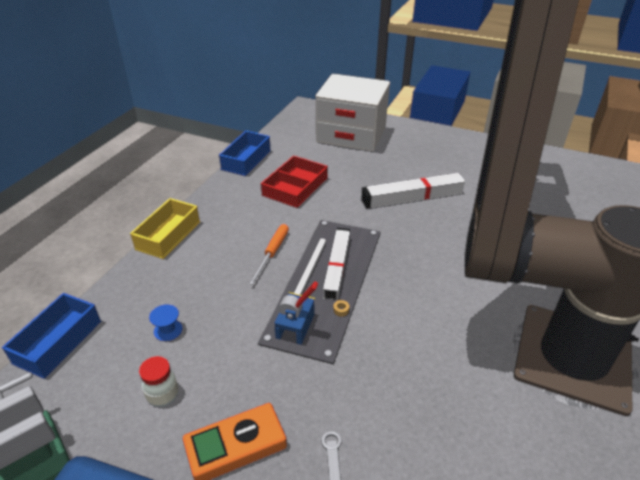

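Top view candidates for the bar are the white tube on the plate at (357,266) and a larger look-alike on the bench at (502,298). I choose the one on the plate, whose black cap is at (397,257) and plain end at (318,273). The sleeve is at (275,261), the lever tip at about (277,287), the bushing at (308,290) and the screwdriver at (345,201). Next I measure it and check a close crop.

```bash
cat > m.py <<'E'
from h import *
import pickle,sys
c=pickle.load(open("top0.pkl","rb")); im=c["color"]; hsv=cv2.cvtColor(im,cv2.COLOR_BGR2HSV)
# plate: dark low-sat region
roi=np.zeros(im.shape[:2],np.uint8); roi[215:315,240:435]=255
g=cv2.cvtColor(im,cv2.COLOR_BGR2GRAY)
bg=((g>105)&(hsv[...,1]<40)).astype(np.uint8)*255
m=((g<100)&(roi>0)).astype(np.uint8)*255
m=cv2.morphologyEx(m,cv2.MORPH_CLOSE,np.ones((9,9)))
k=max(cv2.findContours(m,0,1)[0],key=cv2.contourArea)
r=cv2.minAreaRect(k); b=cv2.boxPoints(r); W=[onz(c,p,.008) for p in b]
print(b.round(1)); print(np.round(W,4)); print([np.linalg.norm(W[i]-W[i-1]).round(4) for i in range(4)])
# bar white mask
w=((g>170)&(hsv[...,1]<60)&(roi>0)).astype(np.uint8)*255
for k in cv2.findContours(w,0,1)[0]:
    if cv2.contourArea(k)>100: r=cv2.minAreaRect(k); print("white",np.round(cv2.boxPoints(r),1).tolist())
red=cv2.inRange(hsv,(0,120,80),(8,255,255))|cv2.inRange(hsv,(172,120,80),(180,255,255)); red&=roi
for k in cv2.findContours(red,0,1)[0]:
    if cv2.contourArea(k)>10: print("red",np.round(cv2.boxPoints(cv2.minAreaRect(k)),1).tolist())
yl=cv2.inRange(hsv,(22,100,100),(35,255,255))&roi
for k in cv2.findContours(yl,0,1)[0]: print("yel",cv2.boundingRect(k))
bl=cv2.inRange(hsv,(100,120,60),(125,255,255))&roi
k=max(cv2.findContours(bl,0,1)[0],key=cv2.contourArea);print("blue",np.round(cv2.boxPoints(cv2.minAreaRect(k)),1).tolist())
cv2.imwrite("pics/crop.png",cv2.resize(im[215:315,240:435],None,fx=4,fy=4,interpolation=cv2.INTER_CUBIC))
E
python3 m.py
```

```text
[[256.5 250.6]
 [295.1 246.3]
 [300.  290. ]
 [261.4 294.3]]
[[0.5257 0.1981 0.008 ]
 [0.5359 0.1058 0.008 ]
 [0.4318 0.0936 0.008 ]
 [0.4216 0.1853 0.008 ]]
[np.float64(0.1049), np.float64(0.0929), np.float64(0.1049), np.float64(0.0923)]
white [[314.6000061035156, 268.6000061035156], [343.3999938964844, 261.3999938964844], [346.5, 274.1000061035156], [317.79998779296875, 281.29998779296875]]
white [[348.79998779296875, 260.1000061035156], [393.5, 248.89999389648438], [396.6000061035156, 261.6000061035156], [351.8999938964844, 272.79998779296875]]
white [[292.70001220703125, 247.3000030517578], [381.8999938964844, 237.3000030517578], [382.5, 242.5], [293.29998779296875, 252.39999389648438]]
red [[266.3999938964844, 278.79998779296875], [268.20001220703125, 262.20001220703125], [275.70001220703125, 263.1000061035156], [273.79998779296875, 279.6000061035156]]
red [[344.1000061035156, 261.20001220703125], [348.1000061035156, 260.20001220703125], [351.3999938964844, 273.6000061035156], [347.3999938964844, 274.6000061035156]]
yel (304, 291, 9, 5)
yel (302, 289, 2, 3)
yel (303, 283, 10, 5)
yel (292, 248, 3, 22)
blue [[277.0, 248.0], [292.0, 248.0], [292.0, 271.0], [277.0, 271.0]]
```

View pics/crop.png

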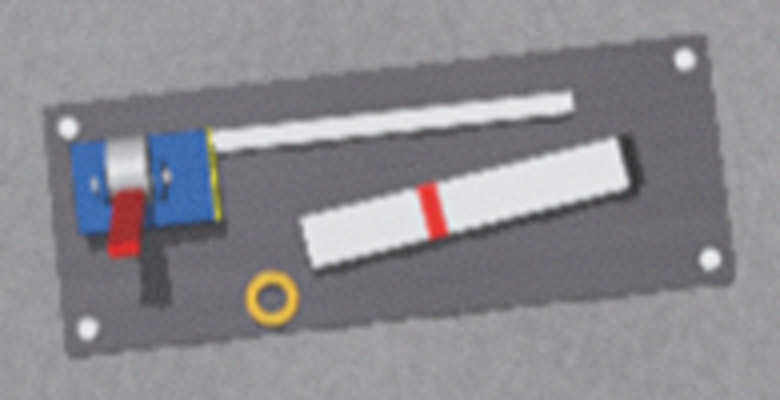

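The crop confirms the choice: slender tube on the plate with red band at crop (432,210), black cap at (628,160), plain end at (307,243). The plate corners are at crop (45,106), (706,36), (735,283) and (68,356), and the bushing is at (272,298).

```bash
cat > m2.py <<'E'
from h import *
import pickle
c=pickle.load(open("top0.pkl","rb")); im=c["color"]
U=np.array([[45,106],[706,36],[735,283],[68,356]]); uv=(U+.5)/4-.5+np.array([240,215])
P=np.array([[.1,-.055],[-.3,-.055],[-.3,.095],[.1,.095]])
W=np.array([onz(c,p,.008)[:2] for p in uv])
a=P-P.mean(0); b=W-W.mean(0); th=np.arctan2((a[:,0]*b[:,1]-a[:,1]*b[:,0]).sum(),(a*b).sum())
R=np.array([[np.cos(th),-np.sin(th)],[np.sin(th),np.cos(th)]]); o=W.mean(0)-R@P.mean(0)
print("th",th,"o",o,"res",np.round((W-(P@R.T+o))*1e3,1).tolist())
np.savez("rest.npz",R=R,o=o,th=th)
def r(p,z): return np.round((R.T@(onz(c,p,z)[:2]-o))*1e3,1)
for n,p,z in [("fence",(292.9,251.5),.022),("fence",(382.5,242),.022),("mouth top",(293.5,248),.054),("mouth",(294.5,269.5),.054),
 ("plain",(314.6,268.6),.038),("plain",(317.8,281.3),.038),("cap",(393.5,248.9),.038),("cap",(396.6,261.6),.038),("band edge",(344.1,261.2),.038),("band",(347.4,274.6),.038),("levertip",(270.5,278.5),.139),("bush",((272.5)/4-.5+240,298.5/4+214.5),.024)]: print(n,r(p,z))
E
python3 m2.py
```

```text
th 1.6774224135369695 o [0.50453072 0.10782169] res [[-0.1, -1.2], [-0.7, 0.6], [0.7, 1.4], [0.1, -0.8]]
fence [  0.2 -17.9]
fence [-212.8  -17.7]
mouth top [ -4.2 -22.9]
mouth [-1.5 26.7]
plain [-47.1  28.7]
plain [-51.4  58.8]
cap [-234.8    2.6]
cap [-238.5   32.8]
band edge [-117.2   18.9]
band [-121.4   50.7]
levertip [45.4 45.4]
bush [-25.4  74.1]
```

```bash
cat > w.py <<'E'
from h import *
from scipy.spatial.transform import Rotation as Ro
d=np.load("rest.npz");R,o,th=d["R"],d["o"],float(d["th"])
def w():
    s=ctrl.get_state(); q=Ro.from_quat(s["tcp_rot"]).as_matrix(); p=R.T@(s["eef_pos"][:2]-o)*1e3
    f=s["contact_force"]; yaw=np.arctan2(q[1,0],q[0,0])
    print("t %.2f rest xyz"%s["time"],p.round(1),round(s["eef_pos"][2]*1e3,1),"F rest",(R.T@f[:2]).round(1),f[2].round(1),
     "rz needed deg %.2f"%np.degrees(yaw-(th-np.pi/2)),"open",round(float(s["opening"]),2),"tilt",q[2].round(3))
if __name__=="__main__": w()
E
python3 w.py; python3 -m creep '[{"z":-5,"rz":7,"grip":0},{"rz":6.5,"grip":0},{"grip":0},{"grip":0},{"grip":0},{"grip":0},{"grip":0},{"grip":0},{"grip":0},{"grip":0}]' 40; python3 w.py
```

```text
t 0.10 rest xyz [-709.3  355.8] 230.1 F rest [0.5 0.2] -0.9 rz needed deg 13.48 open 1.0 tilt [ 0.    -0.002 -1.   ]
t 0.10 rest xyz [-709.3  355.8] 230.1 F rest [0.5 0.2] -0.9 rz needed deg 13.48 open 1.0 tilt [ 0.    -0.002 -1.   ]$[0]: bad value
```

```bash
python3 -m creep '[{"x":0,"y":0,"z":-5,"rx":0,"ry":0,"rz":7,"grip":0},{"x":0,"y":0,"z":0,"rx":0,"ry":0,"rz":6.5,"grip":0},{"x":0,"y":0,"z":0,"rx":0,"ry":0,"rz":0,"grip":0},{"x":0,"y":-30,"z":0,"rx":0,"ry":0,"rz":0,"grip":0},{"x":0,"y":-35,"z":0,"rx":0,"ry":0,"rz":0,"grip":0},{"x":0,"y":-35,"z":0,"rx":0,"ry":0,"rz":0,"grip":0},{"x":0,"y":-35,"z":0,"rx":0,"ry":0,"rz":0,"grip":0},{"x":0,"y":-35,"z":0,"rx":0,"ry":0,"rz":0,"grip":0},{"x":0,"y":-35,"z":0,"rx":0,"ry":0,"rz":0,"grip":0},{"x":0,"y":-35,"z":0,"rx":0,"ry":0,"rz":0,"grip":0}]' 40; python3 w.py
```

```text
time: 0.93
eef_pos: [0.2005, -0.3953, 0.2355]
tcp_rot: [0.999, 0.055, -0.0, -0.001]
contact_force: [-1.3, 1.0, 0.5]
opening: 0.001
finger_force: 0.0
t 0.93 rest xyz [-467.9  355.8] 235.5 F rest [1.2 1.2] 0.5 rz needed deg 0.16 open 0.0 tilt [-0.    -0.001 -1.   ]
```

```bash
python3 -m creep '[{"x":35,"y":0,"z":0,"rx":0,"ry":0,"rz":0,"grip":0},{"x":35,"y":0,"z":0,"rx":0,"ry":0,"rz":0,"grip":0},{"x":35,"y":-10,"z":0,"rx":0,"ry":0,"rz":0,"grip":0},{"x":35,"y":-15,"z":0,"rx":0,"ry":0,"rz":0,"grip":0},{"x":35,"y":-15,"z":0,"rx":0,"ry":0,"rz":0,"grip":0},{"x":35,"y":-20,"z":0,"rx":0,"ry":0,"rz":0,"grip":0},{"x":30,"y":-25,"z":0,"rx":0,"ry":0,"rz":0,"grip":0},{"x":20,"y":-35,"z":0,"rx":0,"ry":0,"rz":0,"grip":0},{"x":10,"y":-35,"z":10,"rx":0,"ry":0,"rz":0,"grip":0},{"x":10,"y":-35,"z":10,"rx":0,"ry":0,"rz":0,"grip":0}]'; python3 w.py
```

```text
time: 1.77
eef_pos: [0.4599, -0.177, 0.2163]
tcp_rot: [0.998, 0.055, 0.0, 0.0]
contact_force: [-0.2, -0.1, -0.5]
opening: -0.0
finger_force: 0.0
t 1.77 rest xyz [-278.4   74.7] 216.3 F rest [-0.1  0.2] -0.5 rz needed deg 0.19 open -0.0 tilt [ 0.001  0.001 -1.   ]
```

```bash
python3 -m creep '[{"x":0,"y":-25,"z":20,"rx":0,"ry":0,"rz":0,"grip":0},{"x":0,"y":-25,"z":25,"rx":0,"ry":0,"rz":0,"grip":0},{"x":0,"y":-25,"z":25,"rx":0,"ry":0,"rz":0,"grip":0},{"x":0,"y":-25,"z":25,"rx":0,"ry":0,"rz":0,"grip":0},{"x":0,"y":-20,"z":25,"rx":0,"ry":0,"rz":0,"grip":0},{"x":0,"y":-10,"z":20,"rx":0,"ry":0,"rz":0,"grip":0},{"x":0,"y":0,"z":10,"rx":0,"ry":0,"rz":0,"grip":0},{"x":0,"y":0,"z":0,"rx":0,"ry":0,"rz":0,"grip":0},{"x":0,"y":0,"z":0,"rx":0,"ry":0,"rz":0,"grip":0},{"x":0,"y":0,"z":0,"rx":0,"ry":0,"rz":0,"grip":0}]'; python3 - <<'E'
from w import *
w()
c=optics.read_camera("side"); cv2.imwrite("pics/s1.png",cv2.resize(c["color"][200:380,230:420],None,fx=3,fy=3,interpolation=cv2.INTER_CUBIC))
E
```

```text
time: 2.6
eef_pos: [0.4468, -0.0506, 0.0678]
tcp_rot: [0.999, 0.053, 0.001, 0.001]
contact_force: [0.0, 0.5, -0.0]
opening: 0.001
finger_force: 0.0
t 2.60 rest xyz [-151.4   74.3] 67.8 F rest [ 0.5 -0.1] -0.0 rz needed deg -0.04 open 0.0 tilt [ 0.003  0.001 -1.   ]
```

View pics/s1.png

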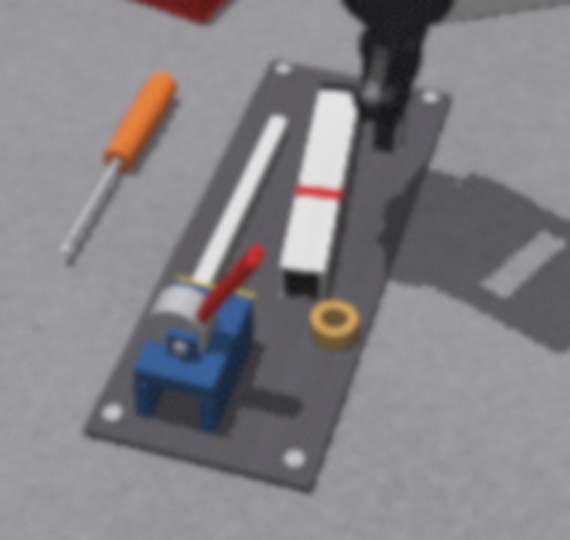

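The closed fingertip at crop (385,145) is beside the tube's mid-length on its +y side; the band is at (318,192). I lower it and start the push.

```bash
python3 -m creep '[{"x":0,"y":0,"z":15,"rx":0,"ry":0,"rz":0,"grip":0},{"x":0,"y":0,"z":15,"rx":0,"ry":0,"rz":0,"grip":0},{"x":0,"y":0,"z":15,"rx":0,"ry":0,"rz":0,"grip":0},{"x":0,"y":0,"z":5,"rx":0,"ry":0,"rz":0,"grip":0},{"x":2,"y":0,"z":0,"rx":0,"ry":0,"rz":0,"grip":0},{"x":2,"y":0,"z":0,"rx":0,"ry":0,"rz":0,"grip":0},{"x":2,"y":0,"z":0,"rx":0,"ry":0,"rz":0,"grip":0},{"x":2,"y":0,"z":0,"rx":0,"ry":0,"rz":0,"grip":0},{"x":2,"y":0,"z":0,"rx":0,"ry":0,"rz":0,"grip":0},{"x":2,"y":0,"z":0,"rx":0,"ry":0,"rz":0,"grip":0}]'; python3 w.py
python3 -m creep '[{"x":2,"y":0,"z":0,"rx":0,"ry":0,"rz":0,"grip":0},{"x":2,"y":0,"z":0,"rx":0,"ry":0,"rz":0,"grip":0},{"x":2,"y":0,"z":0,"rx":0,"ry":0,"rz":0,"grip":0},{"x":2,"y":0,"z":0,"rx":0,"ry":0,"rz":0,"grip":0},{"x":2,"y":0,"z":0,"rx":0,"ry":0,"rz":0,"grip":0},{"x":2,"y":0,"z":0,"rx":0,"ry":0,"rz":0,"grip":0},{"x":2,"y":0,"z":0,"rx":0,"ry":0,"rz":0,"grip":0},{"x":0,"y":0,"z":0,"rx":0,"ry":0,"rz":0,"grip":0},{"x":0,"y":0,"z":0,"rx":0,"ry":0,"rz":0,"grip":0},{"x":0,"y":0,"z":0,"rx":0,"ry":0,"rz":0,"grip":0}]'; python3 w.py
```

```text
time: 3.48
eef_pos: [0.458, -0.0482, 0.017]
tcp_rot: [0.999, 0.053, 0.001, 0.0]
contact_force: [-0.4, 0.5, -0.4]
opening: -0.004
finger_force: 0.0
t 3.48 rest xyz [-150.2   62.9] 17.0 F rest [0.5 0.4] -0.4 rz needed deg -0.02 open -0.0 tilt [ 0.001  0.001 -1.   ]
time: 4.32
eef_pos: [0.4714, -0.0466, 0.0162]
tcp_rot: [0.999, 0.053, 0.0, -0.0]
contact_force: [-1.1, 0.7, 0.3]
opening: 0.004
finger_force: 0.5
t 4.32 rest xyz [-150.    49.4] 16.2 F rest [0.8 1. ] 0.3 rz needed deg -0.04 open 0.0 tilt [ 0.001 -0.    -1.   ]
```

```bash
python3 -m creep '[{"x":1.5,"y":0,"z":0,"rx":0,"ry":0,"rz":0,"grip":0},{"x":1.5,"y":0,"z":0,"rx":0,"ry":0,"rz":0,"grip":0},{"x":1.5,"y":0,"z":0,"rx":0,"ry":0,"rz":0,"grip":0},{"x":1.5,"y":0,"z":0,"rx":0,"ry":0,"rz":0,"grip":0},{"x":1.5,"y":0,"z":0,"rx":0,"ry":0,"rz":0,"grip":0},{"x":1.5,"y":0,"z":0,"rx":0,"ry":0,"rz":0,"grip":0},{"x":1,"y":0,"z":0,"rx":0,"ry":0,"rz":0,"grip":0},{"x":1,"y":0,"z":0,"rx":0,"ry":0,"rz":0,"grip":0},{"x":1,"y":0,"z":0,"rx":0,"ry":0,"rz":0,"grip":0},{"x":0,"y":0,"z":0,"rx":0,"ry":0,"rz":0,"grip":0}]'; python3 - <<'E'
from w import *
w()
c=optics.read_camera("side"); cv2.imwrite("pics/s2.png",cv2.resize(c["color"][200:380,230:420],None,fx=3,fy=3,interpolation=cv2.INTER_CUBIC))
E
```

```text
time: 5.15
eef_pos: [0.4834, -0.0454, 0.0163]
tcp_rot: [0.999, 0.053, 0.0, 0.0]
contact_force: [-0.9, 0.4, -1.5]
opening: -0.0
finger_force: 0.7
t 5.15 rest xyz [-150.1   37.3] 16.3 F rest [0.5 0.9] -1.5 rz needed deg -0.03 open -0.0 tilt [ 0.  0. -1.]
```

View pics/s2.png

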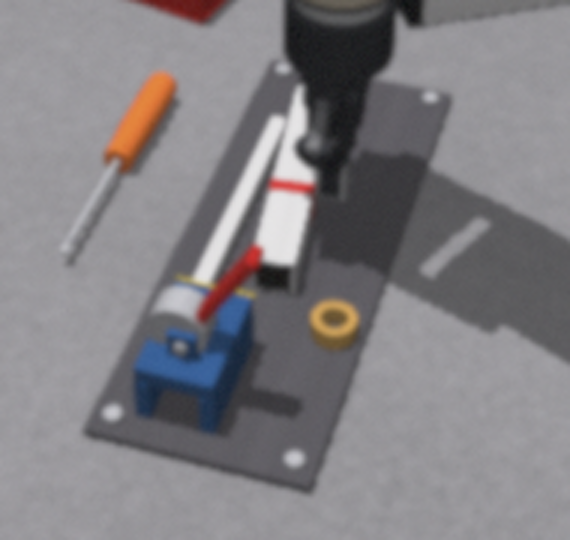

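The tube has slid towards the fence (band now at crop (292,187)) with force about 1 N. I continue slowly.

```bash
python3 -m creep '[{"x":1,"y":0,"z":0,"rx":0,"ry":0,"rz":0,"grip":0},{"x":1,"y":0,"z":0,"rx":0,"ry":0,"rz":0,"grip":0},{"x":1,"y":0,"z":0,"rx":0,"ry":0,"rz":0,"grip":0},{"x":1,"y":0,"z":0,"rx":0,"ry":0,"rz":0,"grip":0},{"x":1,"y":0,"z":0,"rx":0,"ry":0,"rz":0,"grip":0},{"x":1,"y":0,"z":0,"rx":0,"ry":0,"rz":0,"grip":0},{"x":0,"y":0,"z":0,"rx":0,"ry":0,"rz":0,"grip":0},{"x":0,"y":0,"z":0,"rx":0,"ry":0,"rz":0,"grip":0},{"x":0,"y":0,"z":0,"rx":0,"ry":0,"rz":0,"grip":0},{"x":0,"y":0,"z":0,"rx":0,"ry":0,"rz":0,"grip":0}]'; python3 w.py
python3 -m creep '[{"x":0.5,"y":0,"z":0,"rx":0,"ry":0,"rz":0,"grip":0},{"x":0.5,"y":0,"z":0,"rx":0,"ry":0,"rz":0,"grip":0},{"x":0.5,"y":0,"z":0,"rx":0,"ry":0,"rz":0,"grip":0},{"x":0.5,"y":0,"z":0,"rx":0,"ry":0,"rz":0,"grip":0},{"x":0,"y":0,"z":0,"rx":0,"ry":0,"rz":0,"grip":0},{"x":0,"y":0,"z":0,"rx":0,"ry":0,"rz":0,"grip":0},{"x":0,"y":0,"z":0,"rx":0,"ry":0,"rz":0,"grip":0},{"x":0,"y":0,"z":0,"rx":0,"ry":0,"rz":0,"grip":0},{"x":0,"y":0,"z":0,"rx":0,"ry":0,"rz":0,"grip":0},{"x":0,"y":0,"z":0,"rx":0,"ry":0,"rz":0,"grip":0}]'; python3 w.py
```

```text
time: 6.03
eef_pos: [0.4888, -0.0445, 0.0162]
tcp_rot: [0.999, 0.053, -0.0, -0.0]
contact_force: [-3.3, 2.2, 0.6]
opening: 0.001
finger_force: 1.7
t 6.03 rest xyz [-149.8   31.9] 16.2 F rest [2.5 3.1] 0.6 rz needed deg -0.03 open 0.0 tilt [-0.001 -0.001 -1.   ]
time: 6.87
eef_pos: [0.4914, -0.0447, 0.0164]
tcp_rot: [0.999, 0.053, 0.0, 0.0]
contact_force: [-1.4, 0.5, -1.5]
opening: 0.001
finger_force: 0.8
t 6.87 rest xyz [-150.3   29.3] 16.4 F rest [0.7 1.4] -1.5 rz needed deg -0.03 open 0.0 tilt [ 0.001  0.    -1.   ]
```

```bash
python3 -m creep '[{"x":0.5,"y":0,"z":0,"rx":0,"ry":0,"rz":0,"grip":0},{"x":0.5,"y":0,"z":0,"rx":0,"ry":0,"rz":0,"grip":0},{"x":0.5,"y":0,"z":0,"rx":0,"ry":0,"rz":0,"grip":0},{"x":0.5,"y":0,"z":0,"rx":0,"ry":0,"rz":0,"grip":0},{"x":0,"y":0,"z":0,"rx":0,"ry":0,"rz":0,"grip":0},{"x":0,"y":0,"z":0,"rx":0,"ry":0,"rz":0,"grip":0},{"x":0,"y":0,"z":0,"rx":0,"ry":0,"rz":0,"grip":0},{"x":0,"y":0,"z":0,"rx":0,"ry":0,"rz":0,"grip":0},{"x":0,"y":0,"z":0,"rx":0,"ry":0,"rz":0,"grip":0},{"x":0,"y":0,"z":0,"rx":0,"ry":0,"rz":0,"grip":0}]'; python3 w.py
python3 -m creep '[{"x":0.5,"y":0,"z":0,"rx":0,"ry":0,"rz":0,"grip":0},{"x":0.5,"y":0,"z":0,"rx":0,"ry":0,"rz":0,"grip":0},{"x":0.5,"y":0,"z":0,"rx":0,"ry":0,"rz":0,"grip":0},{"x":0,"y":0,"z":0,"rx":0,"ry":0,"rz":0,"grip":0},{"x":0,"y":0,"z":0,"rx":0,"ry":0,"rz":0,"grip":0},{"x":0,"y":0,"z":0,"rx":0,"ry":0,"rz":0,"grip":0},{"x":0,"y":0,"z":0,"rx":0,"ry":0,"rz":0,"grip":0},{"x":0,"y":0,"z":0,"rx":0,"ry":0,"rz":0,"grip":0},{"x":0,"y":0,"z":0,"rx":0,"ry":0,"rz":0,"grip":0},{"x":0,"y":0,"z":0,"rx":0,"ry":0,"rz":0,"grip":0}]'; python3 - <<'E'
from w import *
w()
c=optics.read_camera("side"); cv2.imwrite("pics/s3.png",cv2.resize(c["color"][200:380,230:420],None,fx=3,fy=3,interpolation=cv2.INTER_CUBIC))
E
```

```text
time: 7.7
eef_pos: [0.4928, -0.0442, 0.0163]
tcp_rot: [0.999, 0.053, -0.0, -0.0]
contact_force: [-4.7, 2.2, 2.8]
opening: -0.002
finger_force: 2.3
t 7.70 rest xyz [-149.9   27.8] 16.3 F rest [2.7 4.5] 2.8 rz needed deg -0.02 open -0.0 tilt [-0.001 -0.    -1.   ]
time: 8.53
eef_pos: [0.4941, -0.0439, 0.0163]
tcp_rot: [0.999, 0.053, -0.001, -0.0]
contact_force: [-5.4, 2.4, 2.8]
opening: -0.003
finger_force: 2.7
t 8.53 rest xyz [-149.7   26.5] 16.3 F rest [2.9 5.1] 2.8 rz needed deg -0.02 open -0.0 tilt [-0.001 -0.001 -1.   ]
```

View pics/s3.png

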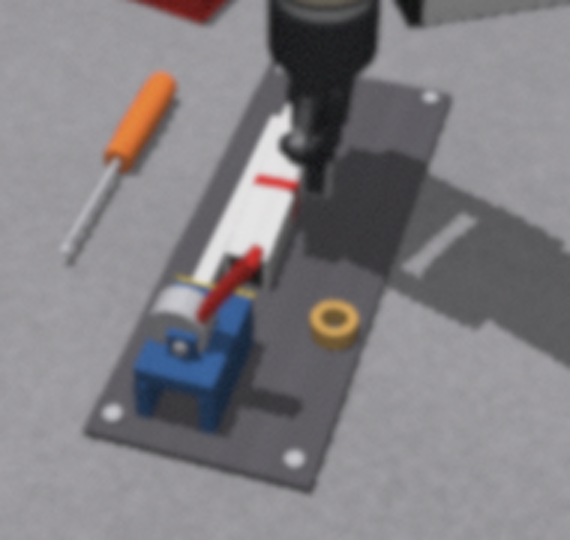

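The tube is nearly parallel to the fence (band at crop (277,183), plain end at about (245,265)). A little more is needed.

```bash
python3 -m creep '[{"x":0.5,"y":0,"z":0,"rx":0,"ry":0,"rz":0,"grip":0},{"x":0.5,"y":0,"z":0,"rx":0,"ry":0,"rz":0,"grip":0},{"x":0.5,"y":0,"z":0,"rx":0,"ry":0,"rz":0,"grip":0},{"x":0,"y":0,"z":0,"rx":0,"ry":0,"rz":0,"grip":0},{"x":0,"y":0,"z":0,"rx":0,"ry":0,"rz":0,"grip":0},{"x":0,"y":0,"z":0,"rx":0,"ry":0,"rz":0,"grip":0},{"x":0,"y":0,"z":0,"rx":0,"ry":0,"rz":0,"grip":0},{"x":0,"y":0,"z":0,"rx":0,"ry":0,"rz":0,"grip":0},{"x":0,"y":0,"z":0,"rx":0,"ry":0,"rz":0,"grip":0},{"x":0,"y":0,"z":0,"rx":0,"ry":0,"rz":0,"grip":0}]'; python3 w.py
python3 -m creep '[{"x":0.5,"y":0,"z":0,"rx":0,"ry":0,"rz":0,"grip":0},{"x":0.5,"y":0,"z":0,"rx":0,"ry":0,"rz":0,"grip":0},{"x":0,"y":0,"z":0,"rx":0,"ry":0,"rz":0,"grip":0},{"x":0,"y":0,"z":0,"rx":0,"ry":0,"rz":0,"grip":0},{"x":0,"y":0,"z":0,"rx":0,"ry":0,"rz":0,"grip":0},{"x":0,"y":0,"z":0,"rx":0,"ry":0,"rz":0,"grip":0},{"x":0,"y":0,"z":0,"rx":0,"ry":0,"rz":0,"grip":0},{"x":0,"y":0,"z":0,"rx":0,"ry":0,"rz":0,"grip":0},{"x":0,"y":0,"z":0,"rx":0,"ry":0,"rz":0,"grip":0},{"x":0,"y":0,"z":0,"rx":0,"ry":0,"rz":0,"grip":0}]'; python3 w.py
```

```text
time: 9.42
eef_pos: [0.4955, -0.0437, 0.0163]
tcp_rot: [0.999, 0.053, -0.001, -0.0]
contact_force: [-5.6, 1.8, 2.5]
opening: 0.001
finger_force: 2.7
t 9.42 rest xyz [-149.7   25.1] 16.3 F rest [2.4 5.4] 2.5 rz needed deg -0.02 open 0.0 tilt [-0.001 -0.001 -1.   ]
time: 10.25
eef_pos: [0.4963, -0.0435, 0.0163]
tcp_rot: [0.999, 0.053, -0.001, -0.0]
contact_force: [-6.7, 2.3, 3.5]
opening: -0.002
finger_force: 3.0
t 10.25 rest xyz [-149.6   24.3] 16.3 F rest [3.  6.4] 3.5 rz needed deg -0.02 open -0.0 tilt [-0.002 -0.001 -1.   ]
```

```bash
python3 -m creep '[{"x":0.5,"y":0,"z":0,"rx":0,"ry":0,"rz":0,"grip":0},{"x":0.5,"y":0,"z":0,"rx":0,"ry":0,"rz":0,"grip":0},{"x":0.5,"y":0,"z":0,"rx":0,"ry":0,"rz":0,"grip":0},{"x":0,"y":0,"z":0,"rx":0,"ry":0,"rz":0,"grip":0},{"x":0,"y":0,"z":0,"rx":0,"ry":0,"rz":0,"grip":0},{"x":0,"y":0,"z":0,"rx":0,"ry":0,"rz":0,"grip":0},{"x":0,"y":0,"z":0,"rx":0,"ry":0,"rz":0,"grip":0},{"x":0,"y":0,"z":0,"rx":0,"ry":0,"rz":0,"grip":0},{"x":0,"y":0,"z":0,"rx":0,"ry":0,"rz":0,"grip":0},{"x":0,"y":0,"z":0,"rx":0,"ry":0,"rz":0,"grip":0}]'; python3 w.py
python3 -m creep '[{"x":0.5,"y":0,"z":0,"rx":0,"ry":0,"rz":0,"grip":0},{"x":0.5,"y":0,"z":0,"rx":0,"ry":0,"rz":0,"grip":0},{"x":0,"y":0,"z":0,"rx":0,"ry":0,"rz":0,"grip":0},{"x":0,"y":0,"z":0,"rx":0,"ry":0,"rz":0,"grip":0},{"x":0,"y":0,"z":0,"rx":0,"ry":0,"rz":0,"grip":0},{"x":0,"y":0,"z":0,"rx":0,"ry":0,"rz":0,"grip":0},{"x":0,"y":0,"z":0,"rx":0,"ry":0,"rz":0,"grip":0},{"x":0,"y":0,"z":0,"rx":0,"ry":0,"rz":0,"grip":0},{"x":0,"y":0,"z":0,"rx":0,"ry":0,"rz":0,"grip":0},{"x":0,"y":0,"z":0,"rx":0,"ry":0,"rz":0,"grip":0}]'; python3 w.py
```

```text
time: 11.08
eef_pos: [0.4964, -0.0434, 0.0163]
tcp_rot: [0.999, 0.053, -0.003, -0.001]
contact_force: [-11.5, 0.1, 8.4]
opening: 0.002
finger_force: 5.4
t 11.08 rest xyz [-149.5   24.2] 16.3 F rest [ 1.3 11.4] 8.4 rz needed deg 0.02 open 0.0 tilt [-0.006 -0.002 -1.   ]
time: 11.92
eef_pos: [0.4963, -0.0434, 0.0162]
tcp_rot: [0.999, 0.054, -0.005, -0.001]
contact_force: [-13.9, -0.1, 11.0]
opening: 0.004
finger_force: 7.1
t 11.92 rest xyz [-149.5   24.2] 16.2 F rest [ 1.4 13.8] 11.0 rz needed deg 0.04 open 0.0 tilt [-0.009 -0.002 -1.   ]
```

```bash
python3 -m creep '[{"x":-12,"y":0,"z":-2,"rx":0,"ry":0,"rz":0,"grip":0},{"x":-12,"y":10,"z":0,"rx":0,"ry":0,"rz":0,"grip":0},{"x":0,"y":25,"z":0,"rx":0,"ry":0,"rz":0,"grip":0},{"x":0,"y":25,"z":0,"rx":0,"ry":0,"rz":0,"grip":0},{"x":0,"y":25,"z":0,"rx":0,"ry":0,"rz":0,"grip":0},{"x":0,"y":25,"z":0,"rx":0,"ry":0,"rz":0,"grip":0},{"x":0,"y":20,"z":0,"rx":0,"ry":0,"rz":0,"grip":0},{"x":0,"y":0,"z":0,"rx":0,"ry":0,"rz":0,"grip":0},{"x":0,"y":0,"z":0,"rx":0,"ry":0,"rz":0,"grip":0},{"x":0,"y":0,"z":0,"rx":0,"ry":0,"rz":0,"grip":0}]'; cat > look.py <<'E'
from w import *
import sys
w()
c=optics.read_camera("side"); im=c["color"]; cv2.imwrite("pics/%s.png"%sys.argv[1],cv2.resize(im[200:380,230:420],None,fx=3,fy=3,interpolation=cv2.INTER_CUBIC))
hsv=cv2.cvtColor(im,cv2.COLOR_BGR2HSV)
for n in("side","top"):
    c=optics.read_camera(n); im=c["color"]; hsv=cv2.cvtColor(im,cv2.COLOR_BGR2HSV)
    mouth=proj(c,np.r_[R@[0,0]+o,.054])
    red=cv2.inRange(hsv,(0,110,80),(8,255,255))|cv2.inRange(hsv,(172,110,80),(180,255,255))
    for k in cv2.findContours(red,0,1)[0]:
        M=cv2.moments(k)
        if M["m00"]<8: continue
        p=(M["m10"]/M["m00"],M["m01"]/M["m00"]); q=R.T@(onz(c,p,.038)[:2]-o)*1e3
        if abs(q[1])<60 and -200<q[0]<70:
            B=[(R.T@(onz(c,t,.038)[:2]-o)*1e3).round(1).tolist() for t in cv2.boxPoints(cv2.minAreaRect(k))]
            print(n,"red centre",q.round(1),B)
E
python3 look.py s4
```

```text
time: 12.75
eef_pos: [0.49, -0.1754, 0.0185]
tcp_rot: [0.999, 0.053, 0.001, 0.0]
contact_force: [0.5, 1.0, -0.5]
opening: 0.001
finger_force: 0.0
t 12.75 rest xyz [-280.1   44.6] 18.5 F rest [ 0.9 -0.6] -0.5 rz needed deg -0.05 open 0.0 tilt [ 0.002  0.001 -1.   ]
side red centre [-22.    5.9] [[8.5, -12.2], [-61.4, 9.5], [-51.8, 22.1], [17.1, 0.2]]
side red centre [-124.1    2.9] [[-121.3, -11.4], [-128.8, -12.5], [-127.3, 17.5], [-119.8, 18.4]]
top red centre [53.8 22.6] [[61.6, 1.5], [43.1, 3.5], [46.9, 42.9], [65.4, 40.9]]
top red centre [-124.8    0.9] [[-120.1, -14.2], [-130.1, -14.1], [-129.8, 16.6], [-119.8, 16.5]]
```

```bash
python3 -m creep '[{"x":15,"y":0,"z":0,"rx":0,"ry":0,"rz":0,"grip":0},{"x":15,"y":0,"z":0,"rx":0,"ry":0,"rz":0,"grip":0},{"x":12,"y":0,"z":0,"rx":0,"ry":0,"rz":0,"grip":0},{"x":0,"y":0,"z":0,"rx":0,"ry":0,"rz":0,"grip":0},{"x":0,"y":-3,"z":0,"rx":0,"ry":0,"rz":0,"grip":0},{"x":0,"y":-3,"z":0,"rx":0,"ry":0,"rz":0,"grip":0},{"x":0,"y":-3,"z":0,"rx":0,"ry":0,"rz":0,"grip":0},{"x":0,"y":-2,"z":0,"rx":0,"ry":0,"rz":0,"grip":0},{"x":0,"y":-2,"z":0,"rx":0,"ry":0,"rz":0,"grip":0},{"x":0,"y":-2,"z":0,"rx":0,"ry":0,"rz":0,"grip":0}]'; python3 w.py
python3 -m creep '[{"x":0,"y":-2,"z":0,"rx":0,"ry":0,"rz":0,"grip":0},{"x":0,"y":-2,"z":0,"rx":0,"ry":0,"rz":0,"grip":0},{"x":0,"y":-2,"z":0,"rx":0,"ry":0,"rz":0,"grip":0},{"x":0,"y":-2,"z":0,"rx":0,"ry":0,"rz":0,"grip":0},{"x":0,"y":-2,"z":0,"rx":0,"ry":0,"rz":0,"grip":0},{"x":0,"y":-2,"z":0,"rx":0,"ry":0,"rz":0,"grip":0},{"x":0,"y":-2,"z":0,"rx":0,"ry":0,"rz":0,"grip":0},{"x":0,"y":-2,"z":0,"rx":0,"ry":0,"rz":0,"grip":0},{"x":0,"y":-2,"z":0,"rx":0,"ry":0,"rz":0,"grip":0},{"x":0,"y":-2,"z":0,"rx":0,"ry":0,"rz":0,"grip":0}]'; python3 look.py s5
```

```text
time: 13.73
eef_pos: [0.5293, -0.1558, 0.0183]
tcp_rot: [0.999, 0.053, -0.0, -0.0]
contact_force: [-0.2, -0.6, 0.6]
opening: 0.001
finger_force: 0.0
t 13.73 rest xyz [-264.8    3.5] 18.3 F rest [-0.6  0.2] 0.6 rz needed deg -0.03 open 0.0 tilt [-0. -0. -1.]
time: 14.57
eef_pos: [0.5273, -0.1362, 0.0184]
tcp_rot: [0.999, 0.053, -0.0, 0.0]
contact_force: [-2.3, -4.5, 0.2]
opening: -0.0
finger_force: 2.2
t 14.57 rest xyz [-245.1    3.3] 18.4 F rest [-4.2  2.8] 0.2 rz needed deg -0.01 open -0.0 tilt [-0.  0. -1.]
side red centre [-20.8   5.9] [[8.5, -12.2], [-61.4, 9.5], [-51.8, 22.1], [17.1, 0.2]]
side red centre [-105.9    4.4] [[-102.6, -10.1], [-109.5, -11.3], [-109.3, 18.1], [-102.4, 19.1]]
top red centre [54.  22.8] [[66.9, 40.4], [58.5, 0.4], [40.9, 4.3], [49.3, 44.2]]
top red centre [-106.7    0.9] [[-101.5, -13.5], [-111.3, -13.7], [-111.8, 15.3], [-101.9, 15.5]]
```

```bash
python3 -m creep '[{"x":0,"y":-3,"z":0,"rx":0,"ry":0,"rz":0,"grip":0},{"x":0,"y":-3,"z":0,"rx":0,"ry":0,"rz":0,"grip":0},{"x":0,"y":-3,"z":0,"rx":0,"ry":0,"rz":0,"grip":0},{"x":0,"y":-3,"z":0,"rx":0,"ry":0,"rz":0,"grip":0},{"x":0,"y":-3,"z":0,"rx":0,"ry":0,"rz":0,"grip":0},{"x":0,"y":-2,"z":0,"rx":0,"ry":0,"rz":0,"grip":0},{"x":0,"y":-2,"z":0,"rx":0,"ry":0,"rz":0,"grip":0},{"x":0,"y":-2,"z":0,"rx":0,"ry":0,"rz":0,"grip":0},{"x":0,"y":-2,"z":0,"rx":0,"ry":0,"rz":0,"grip":0},{"x":0,"y":-2,"z":0,"rx":0,"ry":0,"rz":0,"grip":0}]'; python3 w.py
python3 -m creep '[{"x":0,"y":-2,"z":0,"rx":0,"ry":0,"rz":0,"grip":0},{"x":0,"y":-2,"z":0,"rx":0,"ry":0,"rz":0,"grip":0},{"x":0,"y":-2,"z":0,"rx":0,"ry":0,"rz":0,"grip":0},{"x":0,"y":-2,"z":0,"rx":0,"ry":0,"rz":0,"grip":0},{"x":0,"y":-2,"z":0,"rx":0,"ry":0,"rz":0,"grip":0},{"x":0,"y":-2,"z":0,"rx":0,"ry":0,"rz":0,"grip":0},{"x":0,"y":-2,"z":0,"rx":0,"ry":0,"rz":0,"grip":0},{"x":0,"y":-2,"z":0,"rx":0,"ry":0,"rz":0,"grip":0},{"x":0,"y":-2,"z":0,"rx":0,"ry":0,"rz":0,"grip":0},{"x":0,"y":-2,"z":0,"rx":0,"ry":0,"rz":0,"grip":0}]'; python3 w.py
```

```text
time: 15.55
eef_pos: [0.5247, -0.1112, 0.0183]
tcp_rot: [0.999, 0.053, -0.0, 0.0]
contact_force: [-2.9, -4.7, 1.3]
opening: -0.002
finger_force: 2.2
t 15.55 rest xyz [-219.9    3.2] 18.3 F rest [-4.4  3.4] 1.3 rz needed deg -0.01 open -0.0 tilt [-0.  0. -1.]
time: 16.38
eef_pos: [0.5225, -0.0913, 0.0183]
tcp_rot: [0.999, 0.053, -0.0, 0.0]
contact_force: [-1.8, -4.9, 1.5]
opening: 0.004
finger_force: 2.4
t 16.38 rest xyz [-199.9    3.3] 18.3 F rest [-4.7  2.3] 1.5 rz needed deg -0.01 open 0.0 tilt [-0.001  0.    -1.   ]
```

```bash
python3 -m creep '[{"x":0,"y":-2,"z":0,"rx":0,"ry":0,"rz":0,"grip":0},{"x":0,"y":-2,"z":0,"rx":0,"ry":0,"rz":0,"grip":0},{"x":0,"y":-2,"z":0,"rx":0,"ry":0,"rz":0,"grip":0},{"x":0,"y":-2,"z":0,"rx":0,"ry":0,"rz":0,"grip":0},{"x":0,"y":-2,"z":0,"rx":0,"ry":0,"rz":0,"grip":0},{"x":0,"y":-2,"z":0,"rx":0,"ry":0,"rz":0,"grip":0},{"x":0,"y":-2,"z":0,"rx":0,"ry":0,"rz":0,"grip":0},{"x":0,"y":-2,"z":0,"rx":0,"ry":0,"rz":0,"grip":0},{"x":0,"y":-2,"z":0,"rx":0,"ry":0,"rz":0,"grip":0},{"x":0,"y":-2,"z":0,"rx":0,"ry":0,"rz":0,"grip":0}]'; python3 w.py
python3 -m creep '[{"x":0,"y":-2,"z":0,"rx":0,"ry":0,"rz":0,"grip":0},{"x":0,"y":-2,"z":0,"rx":0,"ry":0,"rz":0,"grip":0},{"x":0,"y":-2,"z":0,"rx":0,"ry":0,"rz":0,"grip":0},{"x":0,"y":-2,"z":0,"rx":0,"ry":0,"rz":0,"grip":0},{"x":0,"y":-2,"z":0,"rx":0,"ry":0,"rz":0,"grip":0},{"x":0,"y":-2,"z":0,"rx":0,"ry":0,"rz":0,"grip":0},{"x":0,"y":-2,"z":0,"rx":0,"ry":0,"rz":0,"grip":0},{"x":0,"y":-2,"z":0,"rx":0,"ry":0,"rz":0,"grip":0},{"x":0,"y":-2,"z":0,"rx":0,"ry":0,"rz":0,"grip":0},{"x":0,"y":-2,"z":0,"rx":0,"ry":0,"rz":0,"grip":0}]'; python3 look.py s6; python3 - <<'E'
from w import *
c=optics.read_camera("top"); im=c["color"]; h=cv2.cvtColor(im,cv2.COLOR_BGR2HSV)
yl=cv2.inRange(h,(20,90,80),(38,255,255))
ys,xs=np.nonzero(yl)
q=np.array([R.T@(onz(c,(u,v),.054)[:2]-o)*1e3 for u,v in zip(xs,ys)]); k=(abs(q[:,0])<15)&(abs(q[:,1])<40); print("strip",k.sum(),q[k].mean(0),q[k].min(0),q[k].max(0))
cv2.imwrite("pics/t6.png",cv2.resize(im[225:305,250:360],None,fx=6,fy=6,interpolation=cv2.INTER_CUBIC))
E
```

```text
time: 17.22
eef_pos: [0.5203, -0.0714, 0.0183]
tcp_rot: [0.999, 0.053, -0.0, 0.0]
contact_force: [-2.5, -5.7, 1.0]
opening: 0.001
finger_force: 2.5
t 17.22 rest xyz [-179.9    3.4] 18.3 F rest [-5.4  3.1] 1.0 rz needed deg -0.00 open 0.0 tilt [-0.001  0.    -1.   ]
time: 18.05
eef_pos: [0.5181, -0.0516, 0.0183]
tcp_rot: [0.999, 0.053, -0.001, 0.0]
contact_force: [-2.3, -6.1, 1.5]
opening: 0.002
finger_force: 2.6
t 18.05 rest xyz [-159.9    3.5] 18.3 F rest [-5.8  2.9] 1.5 rz needed deg -0.00 open 0.0 tilt [-0.001  0.    -1.   ]
side red centre [-21.1   5.6] [[-0.6, -21.0], [-64.7, 7.3], [-44.9, 28.4], [17.5, -0.2]]
top red centre [54.  22.8] [[65.4, 40.9], [61.6, 1.5], [43.1, 3.5], [46.9, 42.9]]
top red centre [-21.6   1.1] [[-16.4, -13.5], [-26.2, -13.7], [-26.8, 15.6], [-17.0, 15.8]]
strip 25 [-0.72611696  1.75033911] [ -3.21420264 -25.53157313] [ 0.64689127 25.44897516]
```

View pics/t6.png

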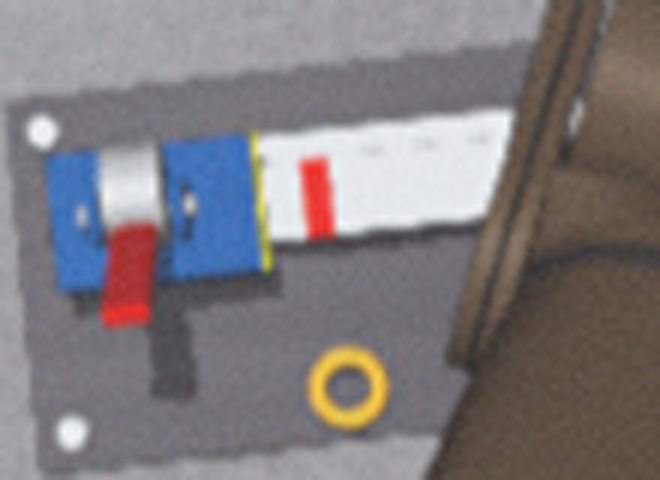

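Top crop: tube is in the sleeve on axis, the band (318,198) is about 15 mm short of the yellow strip (260,200), and the lever is still open at (127,270). I push about 14.5 mm more, then check.

```bash
python3 -m creep '[{"x":0,"y":-2,"z":0,"rx":0,"ry":0,"rz":0,"grip":0},{"x":0,"y":-2,"z":0,"rx":0,"ry":0,"rz":0,"grip":0},{"x":0,"y":-2,"z":0,"rx":0,"ry":0,"rz":0,"grip":0},{"x":0,"y":-2,"z":0,"rx":0,"ry":0,"rz":0,"grip":0},{"x":0,"y":-2,"z":0,"rx":0,"ry":0,"rz":0,"grip":0},{"x":0,"y":-1,"z":0,"rx":0,"ry":0,"rz":0,"grip":0},{"x":0,"y":-1,"z":0,"rx":0,"ry":0,"rz":0,"grip":0},{"x":0,"y":-0.5,"z":0,"rx":0,"ry":0,"rz":0,"grip":0},{"x":0,"y":0,"z":0,"rx":0,"ry":0,"rz":0,"grip":0},{"x":0,"y":0,"z":0,"rx":0,"ry":0,"rz":0,"grip":0}]'; python3 look.py s7; python3 - <<'E'
from w import *
c=optics.read_camera("top"); im=c["color"]
cv2.imwrite("pics/t7.png",cv2.resize(im[240:290,265:335],None,fx=10,fy=10,interpolation=cv2.INTER_CUBIC))
E
```

```text
time: 19.08
eef_pos: [0.5169, -0.0391, 0.0183]
tcp_rot: [0.999, 0.053, -0.0, -0.0]
contact_force: [-2.5, -3.6, 1.6]
opening: 0.001
finger_force: 2.1
t 19.08 rest xyz [-147.4    3.4] 18.3 F rest [-3.4  2.9] 1.6 rz needed deg -0.02 open 0.0 tilt [-0.001 -0.    -1.   ]
side red centre [-20.7   6.2] [[10.4, -9.4], [-59.3, 12.3], [-51.8, 22.1], [17.1, 0.2]]
top red centre [53.9 22.9] [[65.4, 40.9], [61.6, 1.5], [43.1, 3.5], [46.9, 42.9]]
top red centre [-9.3  0.8] [[-3.8, -14.5], [-14.7, -14.4], [-14.6, 16.5], [-3.7, 16.4]]
```

View pics/t7.png

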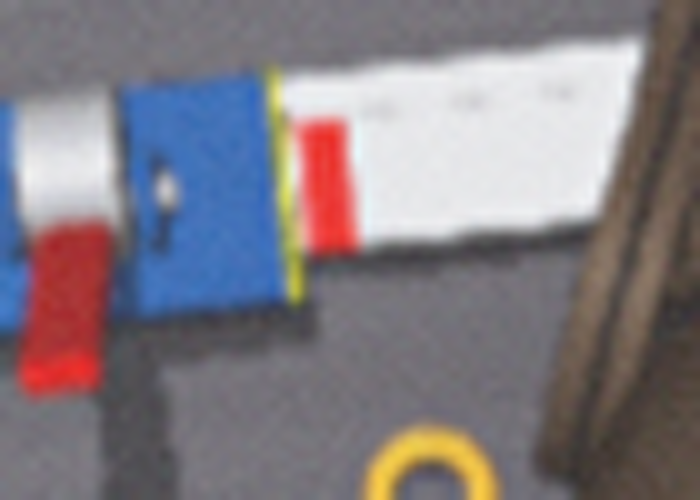

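The band's leading edge (crop (300,190)) is 2–3 mm short of the strip (285,190). I push 2 mm more and hold, then back off.

```bash
python3 -m creep '[{"x":0,"y":-0.5,"z":0,"rx":0,"ry":0,"rz":0,"grip":0},{"x":0,"y":-0.5,"z":0,"rx":0,"ry":0,"rz":0,"grip":0},{"x":0,"y":-0.5,"z":0,"rx":0,"ry":0,"rz":0,"grip":0},{"x":0,"y":-0.5,"z":0,"rx":0,"ry":0,"rz":0,"grip":0},{"x":0,"y":0,"z":0,"rx":0,"ry":0,"rz":0,"grip":0},{"x":0,"y":0,"z":0,"rx":0,"ry":0,"rz":0,"grip":0},{"x":0,"y":0,"z":0,"rx":0,"ry":0,"rz":0,"grip":0},{"x":0,"y":0,"z":0,"rx":0,"ry":0,"rz":0,"grip":0},{"x":0,"y":4,"z":0,"rx":0,"ry":0,"rz":0,"grip":0},{"x":0,"y":8,"z":0,"rx":0,"ry":0,"rz":0,"grip":0}]'; python3 look.py s8
python3 -m creep '[{"x":0,"y":8,"z":-10,"rx":0,"ry":0,"rz":0,"grip":0},{"x":0,"y":0,"z":-25,"rx":0,"ry":0,"rz":0,"grip":0},{"x":0,"y":0,"z":-35,"rx":0,"ry":0,"rz":0,"grip":0},{"x":0,"y":0,"z":-35,"rx":0,"ry":0,"rz":0,"grip":0},{"x":0,"y":0,"z":-35,"rx":0,"ry":0,"rz":0,"grip":0},{"x":-10,"y":0,"z":-20,"rx":0,"ry":0,"rz":0,"grip":0},{"x":-15,"y":0,"z":0,"rx":0,"ry":0,"rz":0,"grip":0},{"x":-15,"y":0,"z":0,"rx":0,"ry":0,"rz":0,"grip":0},{"x":-15,"y":0,"z":0,"rx":0,"ry":0,"rz":0,"grip":0},{"x":-15,"y":0,"z":0,"rx":0,"ry":0,"rz":0,"grip":0}]'; python3 look.py s9; python3 - <<'E'
from w import *
# fine edge profile along tube centreline in top view (z=.038) and strip (z=.054)
c=optics.read_camera("top"); im=c["color"].astype(np.float32)
print(np.round(R@np.array([.045,.08])+o,3))
for n,z,y in(("tube",.038,(-8,-4,0,4,8,12)),("strip",.054,(-20,-10,0,10,20))):
    xs=np.arange(-24,12,1.)
    P=np.array([[proj(c,np.r_[R@[x/1e3,v/1e3]+o,z]) for x in xs] for v in y],np.float32)
    v=cv2.remap(im,P[...,0],P[...,1],cv2.INTER_LINEAR).mean(0)
    print(n,[(int(x),*a.astype(int)) for x,a in zip(xs,v)][::1])
E
```

```text
time: 20.12
eef_pos: [0.5183, -0.0481, 0.0182]
tcp_rot: [0.999, 0.053, 0.0, -0.001]
contact_force: [-0.4, -1.4, -0.1]
opening: 0.002
finger_force: 0.0
t 20.12 rest xyz [-156.5    2.9] 18.2 F rest [-1.4  0.6] -0.1 rz needed deg -0.03 open 0.0 tilt [ 0.001 -0.002 -1.   ]
side red centre [-20.5   6.1] [[10.4, -9.4], [-59.3, 12.3], [-51.8, 22.1], [17.1, 0.2]]
top red centre [54.  22.8] [[66.9, 40.4], [58.5, 0.4], [40.9, 4.3], [49.3, 44.2]]
top red centre [-7.6  0.9] [[-2.5, -15.0], [-12.3, -15.0], [-12.6, 16.2], [-2.8, 16.2]]
time: 21.1
eef_pos: [0.449, -0.0647, 0.1793]
tcp_rot: [0.999, 0.053, 0.001, 0.0]
contact_force: [-0.1, 0.1, 0.6]
opening: 0.002
finger_force: 0.0
t 21.10 rest xyz [-165.7   73.6] 179.3 F rest [0.1 0.1] 0.6 rz needed deg -0.02 open 0.0 tilt [ 0.001  0.    -1.   ]
side red centre [-20.5   6.1] [[10.4, -9.4], [-59.3, 12.3], [-51.8, 22.1], [17.1, 0.2]]
top red centre [53.9 22.9] [[65.4, 40.9], [61.6, 1.5], [43.1, 3.5], [46.9, 42.9]]
top red centre [-7.5  0.6] [[-2.3, -14.7], [-12.3, -14.8], [-12.6, 16.2], [-2.6, 16.2]]
[0.42  0.144]
tube [(-24, np.int64(230), np.int64(2
[... 2913 characters left out ...]
(201)), (-2, np.int64(98), np.int64(168), np.int64(197)), (-1, np.int64(92), np.int64(179), np.int64(190)), (0, np.int64(103), np.int64(170), np.int64(166)), (1, np.int64(127), np.int64(151), np.int64(135)), (2, np.int64(152), np.int64(132), np.int64(106)), (3, np.int64(171), np.int64(119), np.int64(82)), (4, np.int64(180), np.int64(111), np.int64(65)), (5, np.int64(183), np.int64(110), np.int64(61)), (6, np.int64(184), np.int64(111), np.int64(63)), (7, np.int64(184), np.int64(112), np.int64(65)), (8, np.int64(183), np.int64(112), np.int64(66)), (9, np.int64(182), np.int64(112), np.int64(66)), (10, np.int64(182), np.int64(113), np.int64(66)), (11, np.int64(183), np.int64(114), np.int64(67))]
```

The band edge measures about -0.9 mm in a frame whose mouth lies between -2 and 0, so the depth is good. Next I take the fingers to the +y side of the lever (tip near y=45, z=139).

```bash
python3 -m creep '[{"x":0,"y":-30,"z":0,"rx":0,"ry":0,"rz":0,"grip":0},{"x":0,"y":-30,"z":0,"rx":0,"ry":0,"rz":0,"grip":0},{"x":0,"y":-30,"z":0,"rx":0,"ry":0,"rz":0,"grip":0},{"x":0,"y":-30,"z":0,"rx":0,"ry":0,"rz":0,"grip":0},{"x":0,"y":-30,"z":0,"rx":0,"ry":0,"rz":0,"grip":0},{"x":-4,"y":-30,"z":10,"rx":0,"ry":0,"rz":0,"grip":0},{"x":0,"y":-20,"z":20,"rx":0,"ry":0,"rz":0,"grip":0},{"x":0,"y":-10,"z":20,"rx":0,"ry":0,"rz":0,"grip":0},{"x":0,"y":0,"z":15,"rx":0,"ry":0,"rz":0,"grip":0},{"x":0,"y":0,"z":0,"rx":0,"ry":0,"rz":0,"grip":0}]'; python3 look.py s10
```

```text
time: 22.13
eef_pos: [0.4213, 0.1446, 0.1102]
tcp_rot: [0.999, 0.054, -0.003, 0.0]
contact_force: [-0.2, -0.4, -1.1]
opening: 0.0
finger_force: 0.0
t 22.13 rest xyz [45.5 78.8] 110.2 F rest [-0.4  0.2] -1.1 rz needed deg 0.09 open 0.0 tilt [-0.006 -0.    -1.   ]
side red centre [-21.    6.4] [[10.4, -9.4], [-57.6, 11.8], [-50.2, 21.6], [17.1, 0.2]]
top red centre [52. 12.] [[61.8, 4.2], [43.5, 3.2], [42.4, 19.6], [60.7, 20.7]]
top red centre [-7.5  0.6] [[-2.3, -14.7], [-12.3, -14.8], [-12.6, 16.2], [-2.6, 16.2]]
```

View pics/s10.png

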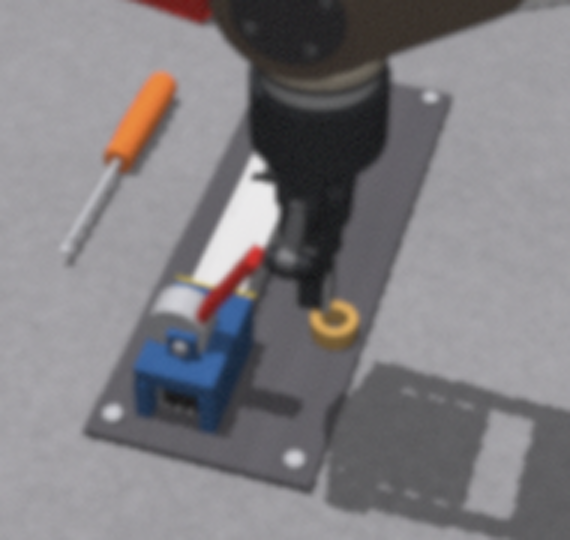

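The fingers (tip at crop (310,300)) stand on the +y side of the lever (tip at (257,257)) with clearance. I push towards -y.

```bash
python3 -m creep '[{"x":5,"y":0,"z":0,"rx":0,"ry":0,"rz":0,"grip":0},{"x":5,"y":0,"z":0,"rx":0,"ry":0,"rz":0,"grip":0},{"x":5,"y":0,"z":0,"rx":0,"ry":0,"rz":0,"grip":0},{"x":5,"y":0,"z":0,"rx":0,"ry":0,"rz":0,"grip":0},{"x":5,"y":0,"z":0,"rx":0,"ry":0,"rz":0,"grip":0},{"x":5,"y":0,"z":0,"rx":0,"ry":0,"rz":0,"grip":0},{"x":5,"y":0,"z":0,"rx":0,"ry":0,"rz":0,"grip":0},{"x":5,"y":0,"z":0,"rx":0,"ry":0,"rz":0,"grip":0},{"x":5,"y":0,"z":0,"rx":0,"ry":0,"rz":0,"grip":0},{"x":5,"y":0,"z":0,"rx":0,"ry":0,"rz":0,"grip":0}]'; python3 w.py
python3 -m creep '[{"x":5,"y":0,"z":0,"rx":0,"ry":0,"rz":0,"grip":0},{"x":5,"y":0,"z":0,"rx":0,"ry":0,"rz":0,"grip":0},{"x":5,"y":0,"z":0,"rx":0,"ry":0,"rz":0,"grip":0},{"x":5,"y":0,"z":0,"rx":0,"ry":0,"rz":0,"grip":0},{"x":5,"y":0,"z":0,"rx":0,"ry":0,"rz":0,"grip":0},{"x":5,"y":0,"z":0,"rx":0,"ry":0,"rz":0,"grip":0},{"x":5,"y":0,"z":0,"rx":0,"ry":0,"rz":0,"grip":0},{"x":5,"y":0,"z":0,"rx":0,"ry":0,"rz":0,"grip":0},{"x":0,"y":0,"z":0,"rx":0,"ry":0,"rz":0,"grip":0},{"x":0,"y":0,"z":0,"rx":0,"ry":0,"rz":0,"grip":0}]'; python3 w.py
```

```text
time: 23.12
eef_pos: [0.4719, 0.149, 0.1134]
tcp_rot: [0.999, 0.053, -0.003, 0.0]
contact_force: [-5.6, -1.0, 5.1]
opening: -0.002
finger_force: 3.2
t 23.12 rest xyz [44.4 28.1] 113.4 F rest [-0.4  5.7] 5.1 rz needed deg -0.03 open -0.0 tilt [-0.005 -0.    -1.   ]
time: 23.95
eef_pos: [0.5096, 0.1531, 0.1111]
tcp_rot: [0.999, 0.053, -0.005, 0.0]
contact_force: [-5.8, -1.1, -1.2]
opening: -0.0
finger_force: 2.3
t 23.95 rest xyz [44.5 -9.9] 111.1 F rest [-0.4  5.9] -1.2 rz needed deg -0.03 open -0.0 tilt [-0.01 -0.   -1.  ]
```

```bash
python3 -m creep '[{"x":5,"y":0,"z":0,"rx":0,"ry":0,"rz":0,"grip":0},{"x":5,"y":0,"z":0,"rx":0,"ry":0,"rz":0,"grip":0},{"x":5,"y":0,"z":0,"rx":0,"ry":0,"rz":0,"grip":0},{"x":5,"y":0,"z":0,"rx":0,"ry":0,"rz":0,"grip":0},{"x":5,"y":0,"z":0,"rx":0,"ry":0,"rz":0,"grip":0},{"x":5,"y":0,"z":0,"rx":0,"ry":0,"rz":0,"grip":0},{"x":5,"y":0,"z":0,"rx":0,"ry":0,"rz":0,"grip":0},{"x":0,"y":0,"z":0,"rx":0,"ry":0,"rz":0,"grip":0},{"x":0,"y":0,"z":0,"rx":0,"ry":0,"rz":0,"grip":0},{"x":0,"y":0,"z":0,"rx":0,"ry":0,"rz":0,"grip":0}]'; python3 w.py
python3 -m creep '[{"x":0,"y":0,"z":-20,"rx":0,"ry":0,"rz":0,"grip":0},{"x":-20,"y":0,"z":-20,"rx":0,"ry":0,"rz":0,"grip":0},{"x":-25,"y":0,"z":-20,"rx":0,"ry":0,"rz":0,"grip":0},{"x":-25,"y":10,"z":-20,"rx":0,"ry":0,"rz":0,"grip":0},{"x":-25,"y":25,"z":-20,"rx":0,"ry":0,"rz":0,"grip":0},{"x":-20,"y":25,"z":0,"rx":0,"ry":0,"rz":0,"grip":0},{"x":0,"y":30,"z":0,"rx":0,"ry":0,"rz":0,"grip":0},{"x":0,"y":30,"z":0,"rx":0,"ry":0,"rz":0,"grip":0},{"x":0,"y":20,"z":0,"rx":0,"ry":0,"rz":0,"grip":0},{"x":0,"y":0,"z":0,"rx":0,"ry":0,"rz":0,"grip":0}]' >/dev/null; python3 look.py s11
```

```text
time: 24.78
eef_pos: [0.5476, 0.1571, 0.1134]
tcp_rot: [0.999, 0.053, 0.0, -0.0]
contact_force: [0.3, -0.4, -0.5]
opening: -0.001
finger_force: 0.0
t 24.78 rest xyz [ 44.4 -48.1] 113.4 F rest [-0.5 -0.3] -0.5 rz needed deg -0.03 open -0.0 tilt [ 0. -0. -1.]
t 25.62 rest xyz [-98.3  67.2] 213.7 F rest [ 0.3 -0.6] 0.3 rz needed deg -0.25 open 0.0 tilt [ 0.001  0.002 -1.   ]
top red centre [-7.5  0.6] [[-2.6, -14.8], [-12.4, -14.7], [-12.3, 16.2], [-2.6, 16.2]]
top red centre [ 49.2 -53.9] [[59.8, -91.3], [41.0, -91.6], [39.0, -18.3], [57.8, -18.0]]
```

View pics/s11.png

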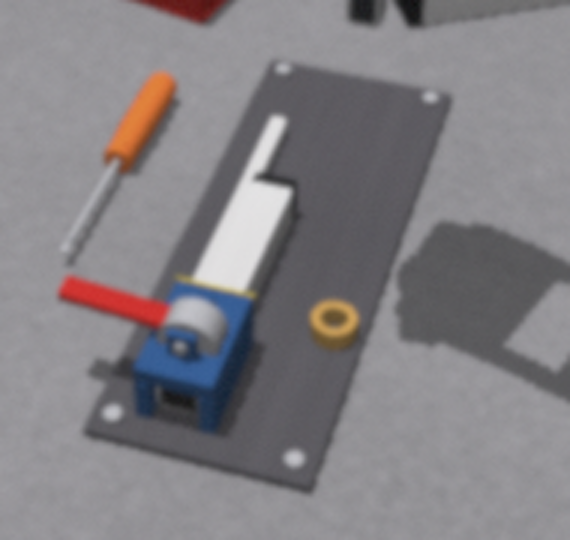

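The lever lies closed over the -y side (tip at crop (65,290)). The tube is seated with its band unmoved, the bushing and screwdriver are undisturbed, and the robot is clear.

```bash
python3 -c "from plant import sign_off; print(sign_off())"
```

```text
the job is handed in; nothing more can be done
None
```

I slid the tube into the sleeve with its band edge about level with the mouth (within an estimated 1.5 mm), flipped the lever closed, moved the robot clear and handed the job in; no verdict came back.

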